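# Find the loaded parts tin, garage it and stack the empties

### The job

One of the three identical closed parts tins holds a heavy steel blank. Working from left to right, lift each tin off the desk in its turn to feel its weight; slide the loaded tin lengthwise through the open front of the low plywood cubby until it is fully home against the back, and stack the other two on the desk so that the base of the upper one locks over the lid lugs of the lower. Keep the tins upright and do not disturb the glue bottle or the tape roll.

Things in the scene. Friction and masses are not known exactly. Their poses are not given: they have to be found in the camera images.
- tin_left: closed aluminium parts tin, one of three alike, 110 mm long (x), 62 wide (y), 50 high to the lid's flat; origin: centre of the underside. Starts leftmost (largest y). On every lid two flat lugs stand up 6 mm, at x = +-32 mm, each 32 x 48 mm; together they span 96 x 48 mm.
- tin_mid: closed aluminium parts tin, one of three alike, 110 mm long (x), 62 wide (y), 50 high to the lid's flat; origin: centre of the underside. Starts in the middle. Under every tin a 4 mm foot rim surrounds a recess 102 x 54 mm, 8 deep, that fits over the lugs of a tin below with 3 mm play each way, either end first; locked, the upper tin's origin is 50 mm above the lower's.
- tin_right: closed aluminium parts tin, one of three alike, 110 mm long (x), 62 wide (y), 50 high to the lid's flat; origin: centre of the underside. Starts rightmost (smallest y). Two of the tins weigh about 0.2 kg, the loaded one (any of the three) about 0.6 kg; the filling lies in the middle.
- cubby: low plywood cubby fixed to the desk, open at the front (its -x side, towards the robot), no floor. Inside 80 mm wide (y), 70 mm high, 90 mm deep (x from -45 to +45 mm); walls and roof 9 mm, top at 79 mm; too low to set a tin in from above. Origin: on desk, middle of the inside; z up.
- cubby_home (a point): point on the desk where the origin of a tin lies when it is pushed in against the back wall (10 mm in front of the cubby's origin); axes as the cubby's. A tin at home stands out 20 mm from the front.
- glue_bottle: slim white glue bottle with a red tip, 28 mm across, 94 mm tall, standing; origin: centre of the underside
- tape_roll: roll of cream masking tape lying flat, 104 mm across, 25 mm high; origin: centre of the underside
- desk: the wooden desk; its top is at z = 0

How it is judged:
On the way, in this order (a step that is already met when the one before it is completed fails the run):
1. the left tin is lifted clear of the desk, at least 10 mm (height (world z) of tin_left above 0.01 m), for 0.2 s.
2. the middle tin is lifted clear of the desk, at least 10 mm (height (world z) of tin_mid above 0.01 m), for 0.2 s.
3. the right tin is lifted clear of the desk, at least 10 mm (height (world z) of tin_right above 0.01 m), for 0.2 s.
At the end, for the whole second after the job is handed in: The loaded tin stands on the desk in the cubby, within 8 mm of touching its back wall. The other two are stacked on the desk: the upper one's base recess sits down over the lower one's lid lugs (lid flat on foot rim, centres within 6 mm, lined up). All three upright and at rest (linear speed of each of tin_left, tin_mid, tin_right below 0.02 m/s and angle between each of tin_left, tin_mid, tin_right's own z axis and vertical below 0.1 rad and ((x of tin_left in the frame of cubby_home between -0.008 and 0.012 m and y of tin_left in the frame of cubby_home between -0.015 and 0.015 m and angle between the x axis of tin_left and the x axis of cubby, either way round below 0.25 rad and contact force between tin_left and desk above 3.6 N and height (world z) of each of tin_left, tin_mid below 0.004 m and z of tin_right in the frame of tin_mid between 0.047 and 0.0525 m and x of tin_right in the frame of tin_mid between -0.006 and 0.006 m and y of tin_right in the frame of tin_mid between -0.006 and 0.006 m and angle between the x axis of tin_right and the x axis of tin_mid, either way round below 0.12 rad) or (x of tin_left in the frame of cubby_home between -0.008 and 0.012 m and y of tin_left in the frame of cubby_home between -0.015 and 0.015 m and angle between the x axis of tin_left and the x axis of cubby, either way round below 0.25 rad and contact force between tin_left and desk above 3.6 N and height (world z) of each of tin_left, tin_right below 0.004 m and z of tin_mid in the frame of tin_right between 0.047 and 0.0525 m and x of tin_mid in the frame of tin_right between -0.006 and 0.006 m and y of tin_mid in the frame of tin_right between -0.006 and 0.006 m and angle between the x axis of tin_mid and the x axis of tin_right, either way round below 0.12 rad) or (x of tin_mid in the frame of cubby_home between -0.008 and 0.012 m and y of tin_mid in the frame of cubby_home between -0.015 and 0.015 m and angle between the x axis of tin_mid and the x axis of cubby, either way round below 0.25 rad and contact force between tin_mid and desk above 3.6 N and height (world z) of each of tin_mid, tin_left below 0.004 m and z of tin_right in the frame of tin_left between 0.047 and 0.0525 m and x of tin_right in the frame of tin_left between -0.006 and 0.006 m and y of tin_right in the frame of tin_left between -0.006 and 0.006 m and angle between the x axis of tin_right and the x axis of tin_left, either way round below 0.12 rad) or (x of tin_mid in the frame of cubby_home between -0.008 and 0.012 m and y of tin_mid in the frame of cubby_home between -0.015 and 0.015 m and angle between the x axis of tin_mid and the x axis of cubby, either way round below 0.25 rad and contact force between tin_mid and desk above 3.6 N and height (world z) of each of tin_mid, tin_right below 0.004 m and z of tin_left in the frame of tin_right between 0.047 and 0.0525 m and x of tin_left in the frame of tin_right between -0.006 and 0.006 m and y of tin_left in the frame of tin_right between -0.006 and 0.006 m and angle between the x axis of tin_left and the x axis of tin_right, either way round below 0.12 rad) or (x of tin_right in the frame of cubby_home between -0.008 and 0.012 m and y of tin_right in the frame of cubby_home between -0.015 and 0.015 m and angle between the x axis of tin_right and the x axis of cubby, either way round below 0.25 rad and contact force between tin_right and desk above 3.6 N and height (world z) of each of tin_right, tin_left below 0.004 m and z of tin_mid in the frame of tin_left between 0.047 and 0.0525 m and x of tin_mid in the frame of tin_left between -0.006 and 0.006 m and y of tin_mid in the frame of tin_left between -0.006 and 0.006 m and angle between the x axis of tin_mid and the x axis of tin_left, either way round below 0.12 rad) or (x of tin_right in the frame of cubby_home between -0.008 and 0.012 m and y of tin_right in the frame of cubby_home between -0.015 and 0.015 m and angle between the x axis of tin_right and the x axis of cubby, either way round below 0.25 rad and contact force between tin_right and desk above 3.6 N and height (world z) of each of tin_right, tin_mid below 0.004 m and z of tin_left in the frame of tin_mid between 0.047 and 0.0525 m and x of tin_left in the frame of tin_mid between -0.006 and 0.006 m and y of tin_left in the frame of tin_mid between -0.006 and 0.006 m and angle between the x axis of tin_left and the x axis of tin_mid, either way round below 0.12 rad))).
It fails at once if a tin is tipped by more than about 30 degrees (angle between any of tin_left, tin_mid, tin_right's own z axis and vertical above 0.5 rad).
It fails at once if the glue bottle or the tape roll is moved by more than 20 mm or tipped (distance of any of glue_bottle, tape_roll from where it was at the start of the episode above 0.02 m or angle between glue_bottle's own z axis and vertical above 0.4 rad).
It also fails if it takes over 72 s, if anything falls off the work surface, if the arm or the gripper's body presses on something with over 40 N, if the wrist force passes 120 N, or if a joint passes its speed limit or range.

### The arm

A 6-joint arm with a two-finger parallel gripper is mounted at the origin on a cart in front of the work surface, level with it; the furniture and walls round the work are solid. World frame = base frame: x ahead of the robot, y to its left, z up, the work surface at z = 0. Lengths are in m, angles in rad, forces in N, time in s.
With the tool pointing down it reaches from about 0.375 to 0.975 m from the base axis. Payload 3.8 kg.
Tool frame: the origin (TCP) lies between the finger pads; the fingertips stand 17 mm ahead of it and the grasp point (between the pads) lies 2 mm behind it; z points along the fingers, y is the line along which they close (so a half turn about z gives the same grasp; the last joint's range is limited). The gripper opens to 85 mm and grips with 20 to 120 N. Pads are 22 mm wide; open, the fingers measure 114 mm over their backs; the gripper's body (76 mm by 85 mm) begins 54 mm behind the grasp point. The pads swing forward as they close: fully open they stand 13 mm farther back than shut.
Start: joints at [-1.35, 0.264, 1.604, -0, 1.274, -0.037], TCP at [0.172, -0.653, 0.248] pointing down, gripper open.
Joint ranges: [-2.63, 2.63], [-0.94, 2.18], [0.31, 2.57], [-1.31, 4.45], [0, 2.66], [-2.55, 2.55]. Speed limits (rad/s): [2.57, 2.57, 3.14, 3.14, 3.14, 3.14].

### API

Orientations are given as a rotation vector (axis times angle).
In Python, from workcell import bot gives the robot as it stands.
- The arm moves only by the tool play_rows, never from a script. Its argument "steps" is one flat list of numbers, 4 for each row, row after row: the shift along the tool's x, y, z in m, then the turn about the tool's z in rad. A call has 1 to 10 rows; each row is the pose to reach, as a shift and turn from the pose commanded when the call began, along the tool's axes at that moment; what a row does not reach only later rows make up. A row lasts 1/8 s, in which the tool goes at most 62.5 mm and 10.7 degrees, less where a joint would pass 70% of its speed; a pose out of reach is approached as far as the arm can. A call with a gripper value outside its range is refused whole. "jaw" is the closure in counts, from 0 (fully open) to 255 (shut), set as the call begins (left out, the last holds). The fingers move at their own pace and stop on an object; "grip_force" is the grip in N (left out, the last holds). Time passes only in rows, so rows that repeat a pose let the fingers close. It gives the time, the measured TCP pose, the force, the opening and the grip force at its end, in the units of the state.
- bot.read_state(): the state, without advancing time (a new reading comes with each control period).
- bot.read_camera(name): name is "scene" or "side" or "wrist"; returns a dict with "pixels" (400x640x3 uint8, blue, green, red), "mtx" (3x3 intrinsics, pixels), "dist" ([k1, k2, p1, p2, k3] as OpenCV has them; the pictures are not rectified), "R" (3x3) and "t" (3): a world point X has camera coordinates R X + t. Camera axes: x right, y down, z forward; pixel columns grow to the right and rows downward; lengths in m; the calibration is good to about 2 mm. A picture is of the moment at which its call begins. There is no depth.
- bot.finish_job(): hands the job in; it is judged then, once.
The state is a dict: "time": time; "q": joint angles; "joint_vel": joint speeds; "joint_torque": joint torques, N m; "tool_pos": TCP position; "tcp_rot": TCP orientation; "wrist_force": force on the tool from outside, world axes, zero at the start; "torque": the same for the moment, N m; "width": opening from 0.0 (shut) to 1.0 (fully open); "grip_force": force on a finger pad.
Only numpy, scipy, OpenCV 4.12 (cv2) and the standard library are available. Lean on these libraries where they do the work, as an engineer would, in place of code of your own. Each camera call takes 0.05 s, during which the arm holds its last target. There are 200 camera calls.

## Working session

There is one attempt and no reset: what is moved stays moved. The work goes in short steps, Python scripts to look and compute and a tool call to move; the robot and the scene stay as the last step left them, time stands still between calls to the robot, and variables do not carry over. Pictures are saved under pics/ and viewed, at most 10 in all, crops included, and the job is handed in when it is done.

Besides the shell and the picture viewer there is one more tool, called after "Request:" as name(argument=value, ...) on one line, values as JSON. play_rows: Moves the arm, as the interface text tells. Its arguments: {"type":"object","properties":{"steps":{"type":"array"},"jaw":{"type":"number"},"grip_force":{"type":"number"}},"required":["steps"]}

```bash
mkdir -p pics; ls
python3 - <<'E'
from workcell import bot
import cv2,numpy as np
s=bot.read_state(); print(s)
a=bot.read_camera("scene");b=bot.read_camera("side")
for n,c in(("scene",a),("side",b)):
    cv2.imwrite(f"pics/{n}0.png",c["pixels"]); print(n,c["mtx"].tolist(),c["dist"],c["R"].tolist(),c["t"])
E
```

```text
pics
{'time': 0.0, 'q': array([-1.34986151e+00,  2.64796029e-01,  1.60538712e+00,  2.20268641e-05,
        1.27373308e+00, -3.68879581e-02]), 'joint_vel': array([-0.00013545,  0.00036774, -0.00046324, -0.00076841,  0.00104875,
        0.00041632]), 'joint_torque': array([ 1.55749316e-03, -5.15105295e+01, -3.67315400e+01, -6.16745865e-05,
        1.28208796e-02, -3.13391659e-06]), 'tool_pos': array([ 0.17196576, -0.65199254,  0.24692604]), 'tcp_rot': array([-3.11322989e+00, -4.03558545e-01,  3.02244079e-04]), 'wrist_force': array([ 0.01262617, -0.45099164,  0.62378652]), 'torque': array([-0.00048194,  0.01606802, -0.04479067]), 'grip_force': 0.0, 'width': 1.0032592653222094}
scene [[378.59161154034615, 0.0, 315.38133442343917], [0.0, 378.59161154034615, 206.2780288713617], [0.0, 0.0, 1.0]] [-0.06215687  0.          0.          0.          0.        ] [[0.13888468659688077, -0.9900558749396714, 0.022369808365899524], [-0.5932462524874529, -0.10126493292041658, -0.7986265067415537], [0.792950142025638, 0.09764618711482999, -0.6014110860330526]] [-0.37192788  0.0339956   0.77501332]
side [[404.17721541796493, 0.0, 316.2700460092628], [0.0, 404.17721541796493, 198.6126266144659], [0.0, 0.0, 1.0]] [0.02973902 0.         0.         0.         0.        ] [[0.9822440279781708, -0.18750391228211552, 0.0062411841920735275], [-0.13381444604613296, -0.7235313206902082, -0.6771972548745674], [0.13149282691685213, 0.664337798758421, -0.7357750509566295]] [-0.62689197 -0.34441837  1.22424226]
```

View pics/scene0.png

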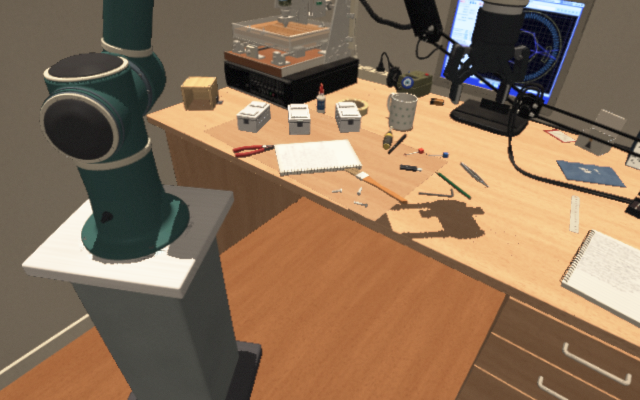

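View pics/side0.png

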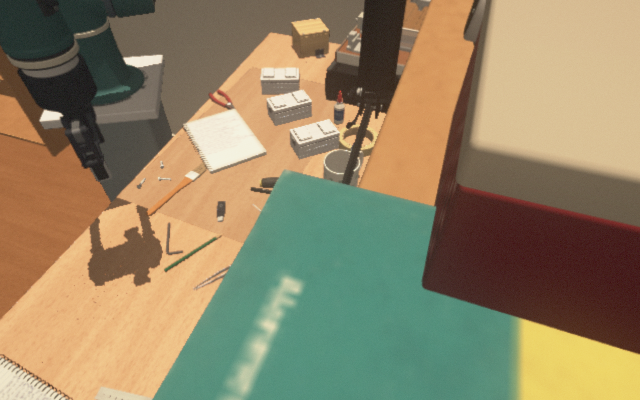

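The scene view shows the tins at about (254,116), (299,118) and (347,117), the cubby at (200,93), the bottle at (321,97) and the tape at (353,105). In the side view they are at (280,80), (290,105), (315,137), (310,37), (340,107) and (357,140).

```bash
cat > h.py <<'E'
from workcell import bot
import cv2,numpy as np
from scipy.spatial.transform import Rotation as Rn
def cast(c,uv,z):
    uv=np.array(uv,float).reshape(-1,1,2)
    p=cv2.undistortPoints(uv,c["mtx"],np.array(c["dist"]))[:,0]
    d=np.c_[p,np.ones(len(p))]@np.array(c["R"]); o=-np.array(c["R"]).T@np.array(c["t"])
    return o+d*((z-o[2])/d[:,2])[:,None]
def proj(c,X):
    return cv2.projectPoints(np.array(X,float).reshape(-1,3),cv2.Rodrigues(np.array(c["R"]))[0],np.array(c["t"],float),c["mtx"],np.array(c["dist"]))[0][:,0]
E
python3 - <<'E'
from h import *
a=bot.read_camera("scene");b=bot.read_camera("side")
for n,c,uv in(("scene",a,[(254,111),(299,113),(347,112),(321,110),(353,106),(200,84)]),("side",b,[(280,74),(290,99),(315,131),(340,122),(357,138),(310,29)])):
    print(n,np.c_[cast(c,uv[:3],.05)[:,:2]].round(3).tolist(),cast(c,uv[3:5],0)[:,:2].round(3).tolist(),cast(c,uv[5:],.079).round(3))
A=cv2.resize(a["pixels"][65:145,165:385],None,fx=3.6,fy=3.6,interpolation=cv2.INTER_CUBIC)
B=cv2.resize(b["pixels"][10:165,245:405],None,fx=1.85,fy=1.85,interpolation=cv2.INTER_CUBIC)
im=np.zeros((A.shape[0]+B.shape[0],800,3),np.uint8); im[:A.shape[0],:A.shape[1]]=A[:,:800]; im[A.shape[0]:,:B.shape[1]]=B
cv2.imwrite("pics/crop1.png",im[:600])
E
```

```text
scene [[0.489, -0.121], [0.499, -0.256], [0.534, -0.395]] [[0.653, -0.303], [0.709, -0.407]] [[0.607 0.091 0.079]]
side [[0.508, -0.117], [0.519, -0.248], [0.559, -0.396]] [[0.646, -0.306], [0.674, -0.381]] [[0.634 0.087 0.079]]
```

View pics/crop1.png

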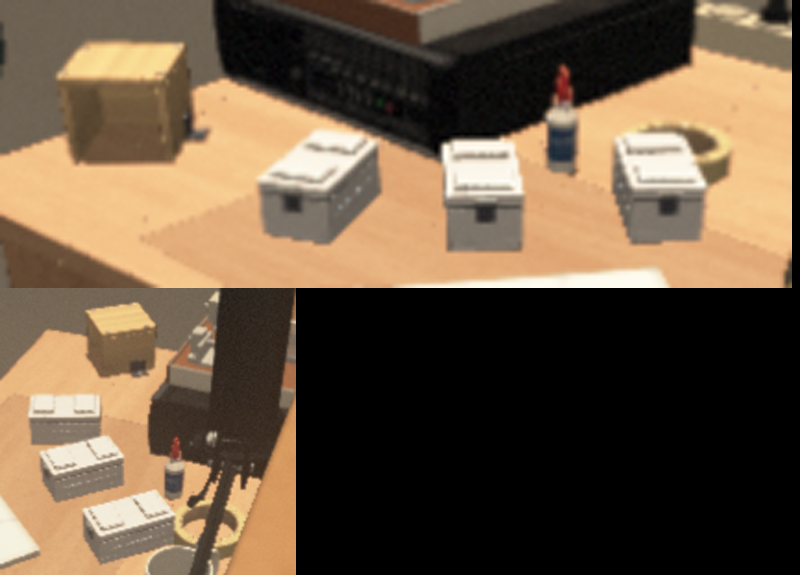

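The crop shows the cubby front facing the robot and three tins with lugs up, turned by small yaw angles, with the bottle and tape behind the middle and right tins. I'll move over the tins for a close look.

Request:
play_rows(steps=[0.372,-0.316,-0.1,0.257,0.372,-0.316,-0.1,0.257,0.372,-0.316,-0.1,0.257,0.372,-0.316,-0.1,0.257,0.372,-0.316,-0.1,0.257,0.372,-0.316,-0.1,0.257,0.372,-0.316,-0.1,0.257,0.372,-0.316,-0.1,0.257,0.372,-0.316,-0.1,0.257,0.372,-0.316,-0.1,0.257], jaw=0)

```text
time: 1.45
tool_pos: [0.451, -0.2522, 0.348]
tcp_rot: [3.141, 0.003, -0.001]
wrist_force: [1.1, -0.3, -0.1]
width: 1.0
grip_force: 0.0
```

Run:
```python
from h import *
s=bot.read_state(); print(s["time"],s["tool_pos"],s["tcp_rot"],s["wrist_force"])
c=bot.read_camera("wrist"); cv2.imwrite("pics/w1.png",c["pixels"])
print(np.array(c["R"]).round(3).tolist(), (-np.array(c["R"]).T@c["t"]).round(3))
for n,X in(("L",(.5,-.12,.05)),("M",(.51,-.25,.05)),("R",(.55,-.395,.05)),("cub",(.62,.09,.079))): print(n,proj(c,X).round())
```

```text
1.45 [ 0.45101813 -0.25223563  0.34798581] [ 3.14118559e+00  3.11622515e-03 -1.19096948e-03] [ 1.12185201 -0.29148613 -0.12964359]
[[0.001, -1.0, -0.001], [-0.96, -0.001, 0.279], [-0.279, 0.001, -0.96]] [ 0.52  -0.253  0.475]
L [[219. 127.]]
M [[316. 119.]]
R [[428.  88.]]
cub [[33. 29.]]
```

View pics/w1.png

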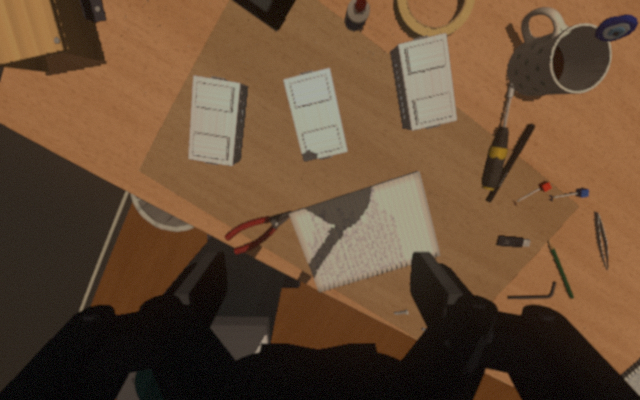

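The wrist view shows the three lids at about (217,120), (316,113) and (428,82), the bottle at (357,12), the tape at (435,5) and the cubby at the top left.

```bash
cat >> h.py <<'E'
def lids(c,guess,z=.05,half=75,thr=110,smax=60,dbg=None):
    hsv=cv2.cvtColor(c["pixels"],cv2.COLOR_BGR2HSV)
    m=((hsv[...,2]>thr)&(hsv[...,1]<smax)).astype(np.uint8)*255
    m=cv2.morphologyEx(m,cv2.MORPH_CLOSE,np.ones((5,5)))
    m=cv2.morphologyEx(m,cv2.MORPH_OPEN,np.ones((5,5)))
    out=[]
    cs=cv2.findContours(m,cv2.RETR_EXTERNAL,cv2.CHAIN_APPROX_NONE)[0]
    for g in guess:
        k=[x for x in cs if cv2.pointPolygonTest(x,tuple(map(float,g)),False)>=0]
        if not k: out.append(None);continue
        w=cast(c,cv2.convexHull(k[0]).reshape(-1,2),z)[:,:2].astype(np.float32)
        (cx,cy),(w_,h_),an=cv2.minAreaRect(w)
        b=cv2.boxPoints(((cx,cy),(w_,h_),an)); e=[b[1]-b[0],b[2]-b[1]]; e=max(e,key=np.linalg.norm)
        y=np.arctan2(e[1],e[0]); y=(y+np.pi/2)%np.pi-np.pi/2
        out.append((round(cx,4),round(cy,4),round(float(y),3),round(max(w_,h_),4),round(min(w_,h_),4)))
    return out
E
python3 - <<'E'
from h import *
c=bot.read_camera("wrist")
hsv=cv2.cvtColor(c["pixels"],cv2.COLOR_BGR2HSV)
print(hsv[120,217],hsv[113,316],hsv[82,428],hsv[120,270],hsv[80,360])
for t in(90,105,120,135): print(t,lids(c,[(217,120),(316,113),(428,82)],thr=t,smax=90))
print(cast(c,[(354,22)],0), cast(c,[(103,62)],0),cast(c,[(62,52),(0,65)],.079))
E
```

```text
[ 23  37 166] [ 35  26 168] [ 23  40 165] [ 15 133 127] [ 15 141 123]
90 [(0.5068, -0.1132, -0.158, 0.1131, 0.0633), (0.5138, -0.2497, 0.231, 0.1133, 0.0629), (0.556, -0.3941, 0.231, 0.1133, 0.0629)]
105 [(0.5068, -0.1128, -0.166, 0.1132, 0.0623), (0.5138, -0.2497, 0.231, 0.1133, 0.0629), (0.5561, -0.3945, 0.231, 0.1132, 0.0622)]
120 [(0.5066, -0.1125, -0.161, 0.1115, 0.0618), (0.514, -0.2496, 0.231, 0.1116, 0.0629), (0.5563, -0.3947, 0.232, 0.1118, 0.0618)]
135 [(0.5069, -0.1124, -0.165, 0.1106, 0.0614), (0.5136, -0.2497, 0.231, 0.1107, 0.0629), (0.556, -0.395, 0.233, 0.1103, 0.061)]
[[ 0.63844829 -0.30255221  0.        ]] [[0.59127996 0.05760438 0.        ]] [[0.59255392 0.05610856 0.079     ]
 [0.58134644 0.14252262 0.079     ]]
```

Request:
play_rows(steps=[0.056,-0.14,0.22,0.163,0.056,-0.14,0.22,0.163,0.056,-0.14,0.22,0.163,0.056,-0.14,0.22,0.163,0.056,-0.14,0.22,0.163,0.056,-0.14,0.22,0.163,0.056,-0.14,0.27,0.163,0.056,-0.14,0.305,0.163,0.056,-0.14,0.32,0.163,0.056,-0.14,0.32,0.163], jaw=0)

```text
time: 2.8
tool_pos: [0.5077, -0.1134, 0.0291]
tcp_rot: [3.131, -0.256, 0.001]
wrist_force: [0.6, -0.1, 0.1]
width: 0.998
grip_force: 0.0
```

Request:
play_rows(steps=[0,0,0,0,0,0,0,0,0,0,0,0,0,0,0,0,0,0,0,0,0,0,0,0], jaw=255, grip_force=50)

```text
time: 3.55
tool_pos: [0.5092, -0.1129, 0.0306]
tcp_rot: [3.13, -0.254, 0.007]
wrist_force: [-0.6, -1.5, 6.1]
width: 0.719
grip_force: 55.8
```

Request:
play_rows(steps=[0,0,-0.02,0,0,0,-0.04,0,0,0,-0.04,0,0,0,-0.04,0,0,0,-0.04,0,0,0,-0.04,0])

```text
time: 4.3
tool_pos: [0.5064, -0.1121, 0.0674]
tcp_rot: [-3.131, 0.254, 0.003]
wrist_force: [-0.6, 0.6, -2.6]
width: 0.722
grip_force: 55.4
```

Run:
```python
from h import *
s=bot.read_state(); print(s["tool_pos"],s["wrist_force"],s["torque"],s["joint_torque"])
c=bot.read_camera("wrist"); cv2.imwrite("pics/w2.png",c["pixels"])
print(proj(c,[(.6,.1,.079),(.6,.1,0)]))
```

```text
[ 0.50643365 -0.11205996  0.0673984 ] [-0.58190683  0.58852151 -2.56139519] [-0.04839884 -0.01052725 -0.03347377] [ 8.96279089e-03 -3.98703289e+01 -3.06858623e+01  5.54582784e-04
  1.14065880e-02 -1.04722542e-04]
[[-185.64878953  154.20839866]
 [ -27.14770867  134.98804517]]
```

View pics/w2.png

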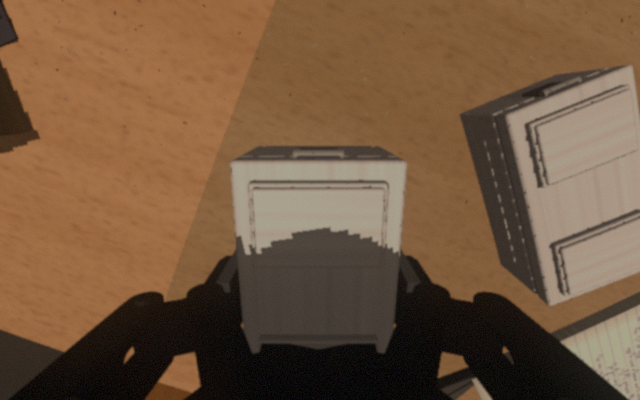

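The left tin is held level, and about 2.6 N means it is light. I'll set it down where it stood.

Request:
play_rows(steps=[0,0,0.02,0,0,0,0.035,0,0,0,0.039,0,0,0,0.0395,0,0,0,0.0395,0])

```text
time: 4.97
tool_pos: [0.5063, -0.1121, 0.0304]
tcp_rot: [-3.131, 0.254, 0.004]
wrist_force: [-9.1, 1.7, 18.2]
width: 0.721
grip_force: 58.1
```

Request:
play_rows(steps=[0,0,0,0,0,0,0,0,0,0,0,0,0,0,0,0], jaw=0)

```text
time: 5.48
tool_pos: [0.507, -0.1122, 0.0285]
tcp_rot: [-3.131, 0.254, 0.001]
wrist_force: [-0.6, 0.1, 0.9]
width: 0.999
grip_force: 0.0
```

Request:
play_rows(steps=[0,0,-0.06,0,0,0,-0.12,0,0,0,-0.18,0,0,0,-0.24,0,0,0,-0.28,0,0,0,-0.28,0,0,0,-0.28,0])

```text
time: 6.35
tool_pos: [0.5066, -0.1121, 0.3078]
tcp_rot: [-3.131, 0.255, 0.002]
wrist_force: [-0.4, -0.1, -0.5]
width: 0.995
grip_force: 0.0
```

Run:
```python
from h import *
s=bot.read_state(); print(s["tool_pos"],s["tcp_rot"])
c=bot.read_camera("wrist"); cv2.imwrite("pics/w3.png",c["pixels"])
g=proj(c,[(.507,-.113,.05),(.514,-.25,.05),(.556,-.3945,.05)]);print(g.round(),proj(c,(.62,.09,.079)))
for t in(105,120,135): print(t,lids(c,g,thr=t,smax=90))
```

```text
[ 0.50664949 -0.11212643  0.30783123] [-3.13103263e+00  2.54503561e-01  1.89383671e-03]
[[318. 168.]
 [428. 145.]
 [544.  91.]] [[121.66829507 103.45097849]]
105 [None, (0.5146, -0.2493, 0.225, 0.114, 0.0629), (0.5569, -0.3942, 0.236, 0.1135, 0.0619)]
120 [None, (0.5132, -0.2498, 0.234, 0.1111, 0.0617), (0.5557, -0.3947, 0.236, 0.1111, 0.0616)]
135 [None, (0.5133, -0.25, 0.233, 0.1097, 0.0613), (0.5559, -0.3949, 0.236, 0.1103, 0.061)]
```

View pics/w3.png

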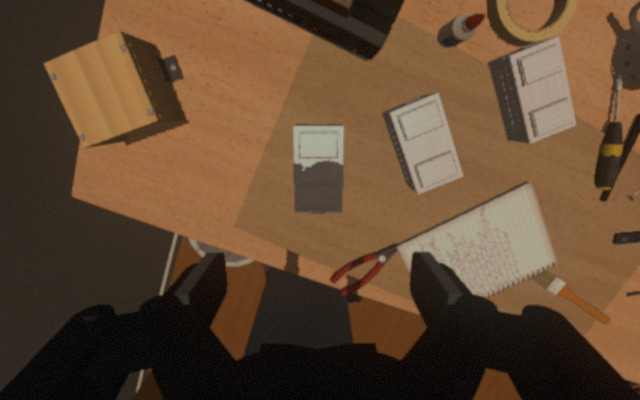

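The shadowed left lid has corners (293,125), (344,124), (343,212) and (295,213). The cubby roof has corners (45,66), (121,33), (160,116) and (84,146).

Run:
```python
from h import *
c=bot.read_camera("wrist")
print(cast(c,[(293,125),(344,124),(343,212),(295,213)],.05).mean(0))
hsv=cv2.cvtColor(c["pixels"],cv2.COLOR_BGR2HSV)
p=cast(c,[(45,66),(121,33),(160,116),(84,146)],.079)[:,:2]
print(p.round(4).tolist(),[np.linalg.norm(p[i]-p[i-1]).round(4) for i in range(4)])
print(hsv[90,80],hsv[90,130],hsv[110,155],hsv[60,125],hsv[120,200],hsv[138,110])
for i in range(4): d=p[i]-p[i-1]; print(np.arctan2(d[1],d[0]).round(3))
for t in (125,140,150):
    m=((hsv[...,2]>t)&(hsv[...,0]>16)).astype(np.uint8)*255; m[:,200:]=0
    m=cv2.morphologyEx(cv2.morphologyEx(m,cv2.MORPH_CLOSE,np.ones((7,7))),cv2.MORPH_OPEN,np.ones((7,7)))
    k=max(cv2.findContours(m,0,1)[0],key=cv2.contourArea)
    print(t,cv2.boxPoints(cv2.minAreaRect(k)).round().tolist(),cv2.minAreaRect(cast(c,k.reshape(-1,2),.079)[:,:2].astype(np.float32)))
```

```text
[ 0.5034214 -0.1129048  0.05     ]
[[0.6736, 0.1639], [0.6881, 0.0679], [0.5982, 0.0505], [0.5819, 0.1497]] [np.float64(0.0928), np.float64(0.0971), np.float64(0.0916), np.float64(0.1005)]
[ 16 145 167] [ 16 141 173] [ 16 155  69] [ 16 150 168] [ 13 145 157] [ 16 157  83]
0.154
-1.421
-2.95
1.734
125 [[112.0, 46.0], [122.0, 46.0], [122.0, 60.0], [112.0, 60.0]] ((0.6699835658073425, 0.07833311706781387), (0.010883256793022156, 0.014043223112821579), 79.02354431152344)
140 [[112.0, 46.0], [122.0, 46.0], [122.0, 60.0], [112.0, 60.0]] ((0.6699835658073425, 0.07833311706781387), (0.010883256793022156, 0.014043223112821579), 79.02354431152344)
150 [[112.0, 46.0], [122.0, 46.0], [122.0, 60.0], [112.0, 60.0]] ((0.6699835658073425, 0.07833311706781387), (0.010883256793022156, 0.014043223112821579), 79.02354431152344)
```

Run:
```python
import cv2
i=cv2.imread("pics/w3.png")[15:165,30:200]
cv2.imwrite("pics/c3.png",cv2.resize(i,None,fx=4,fy=4,interpolation=cv2.INTER_CUBIC))
```

```text
(no output)
```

View pics/c3.png

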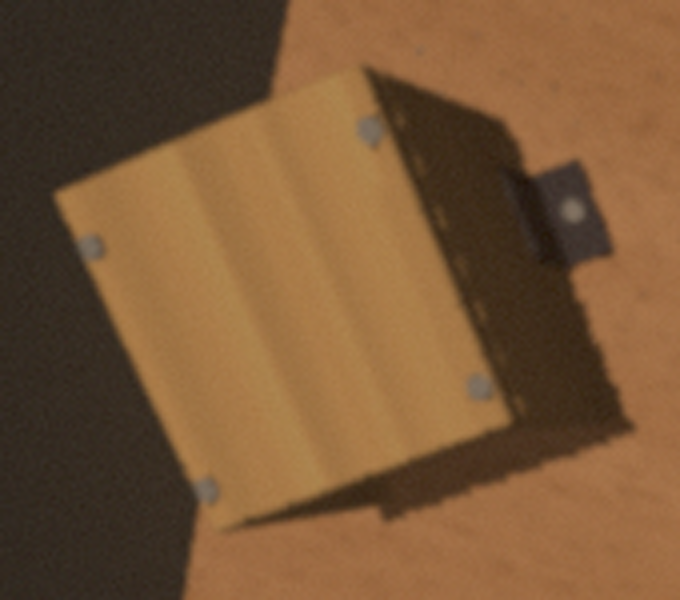

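The roof corners in full-image pixels are (43.75,63), (121,31.5), (158.5,120.5) and (86.25,147.5).

Run:
```python
from h import *
c=bot.read_camera("wrist")
p=cast(c,[(43.75,63),(121,31.5),(158.5,120.5),(86.25,147.5)],.079)[:,:2]
print(p.round(4).tolist(),[np.linalg.norm(p[i]-p[i-1]).round(4) for i in range(4)])
f=p[[2,3]].mean(0);b=p[[0,1]].mean(0);d=b-f
w=(p[0]+p[3]-p[1]-p[2])/2
print("front mid",f,"back",b,"yaw",np.arctan2(d[1],d[0]),np.arctan2(-w[0],w[1]))
```

```text
[[0.6764, 0.1639], [0.689, 0.0673], [0.5934, 0.0535], [0.5794, 0.1474]] [np.float64(0.0983), np.float64(0.0975), np.float64(0.0966), np.float64(0.0949)]
front mid [0.58643708 0.10043854] back [0.68269245 0.1156069 ] yaw 0.15629915692586002 0.13899450552145876
```

Request:
play_rows(steps=[0.029,0.135,0.19,-0.395,0.029,0.135,0.19,-0.395,0.029,0.135,0.19,-0.395,0.029,0.135,0.19,-0.395,0.029,0.135,0.19,-0.395,0.029,0.135,0.24,-0.395,0.029,0.135,0.268,-0.395,0.029,0.135,0.278,-0.395,0.029,0.135,0.278,-0.395])

```text
time: 7.62
tool_pos: [0.5142, -0.2497, 0.0312]
tcp_rot: [-3.12, -0.366, 0.0]
wrist_force: [0.5, -0.6, 0.2]
width: 1.001
grip_force: 0.0
```

Request:
play_rows(steps=[0,0,0,0,0,0,0,0,0,0,0,0,0,0,0,0,0,0,0,0], jaw=255)

```text
time: 8.25
tool_pos: [0.5156, -0.2508, 0.033]
tcp_rot: [3.118, 0.365, 0.005]
wrist_force: [-0.3, 0.5, 5.3]
width: 0.713
grip_force: 56.3
```

Request:
play_rows(steps=[0,0,-0.02,0,0,0,-0.04,0,0,0,-0.04,0,0,0,-0.04,0,0,0,-0.04,0,0,0,-0.04,0])

```text
time: 9.0
tool_pos: [0.5133, -0.2499, 0.0699]
tcp_rot: [-3.119, -0.365, 0.002]
wrist_force: [-0.1, 0.4, -2.0]
width: 0.718
grip_force: 55.5
```

The mid tin is light too (about 2 N), so the right one is loaded. The mid tin goes on the left one. First I'll re-measure the left lid from the side, out of shadow.

Request:
play_rows(steps=[-0.02,-0.02,-0.06,0.18,-0.042,-0.041,-0.12,0.36,-0.042,-0.041,-0.13,0.395,-0.042,-0.041,-0.13,0.395,-0.042,-0.041,-0.13,0.395])

```text
time: 9.62
tool_pos: [0.4629, -0.2196, 0.1987]
tcp_rot: [-3.13, 0.253, 0.004]
wrist_force: [-0.9, -0.5, -1.9]
width: 0.715
grip_force: 56.1
```

Run:
```python
from h import *
s=bot.read_state(); print(s["tool_pos"],s["tcp_rot"],s["wrist_force"])
c=bot.read_camera("wrist"); cv2.imwrite("pics/w4.png",c["pixels"])
g=proj(c,[(.507,-.113,.05)]);print(g.round())
for t in(105,120,135): print(t,lids(c,g,thr=t,smax=90))
```

```text
[ 0.46293551 -0.21963051  0.19866091] [-3.13018951  0.25270465  0.0043318 ] [-0.92321488 -0.45629022 -1.9448978 ]
[[192. 161.]]
105 [(0.5055, -0.1124, -0.163, 0.1127, 0.062)]
120 [(0.5044, -0.112, -0.163, 0.1104, 0.0616)]
135 [(0.5044, -0.1117, -0.165, 0.1104, 0.0611)]
```

View pics/w4.png

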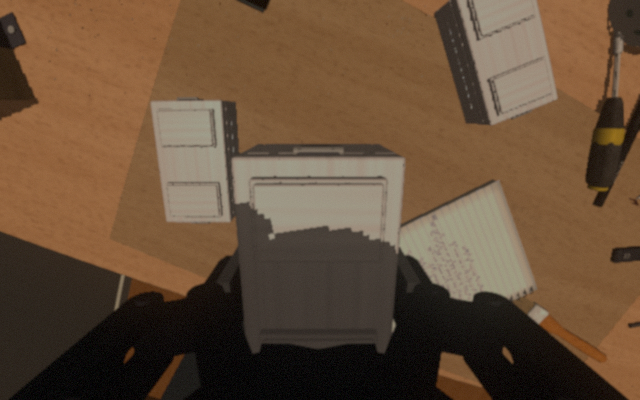

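The view shows the left lid lit at (193,160) and the held mid tin at (318,157 front edge). I'll compare where the held tin's front edge sits now with where it sat when the left tin was held.

Run:
```python
from h import *
c=bot.read_camera("wrist")
for n in("w2","w4"):
    g=cv2.cvtColor(cv2.imread(f"pics/{n}.png"),cv2.COLOR_BGR2GRAY).astype(int)
    print(n,[(x0,g[148:170,x0:x0+15].mean(1).astype(int).tolist()) for x0 in(245,270,365,385)])
    print([g[180:220,x].tolist() if 0 else 0 for x in()], g[200:215,225:250].mean(0).astype(int).tolist(), g[200:215,390:415].mean(0).astype(int).tolist())
R=np.array(c["R"]);cam=-R.T@c["t"]
ed=cast(c,[(240,157),(400,157)],.2165); print(ed, ed.mean(0)[:2]-.055*np.array([np.cos(.163),-np.sin(.163)]))
```

```text
w2 [(245, [90, 86, 80, 74, 71, 68, 68, 73, 77, 70, 67, 75, 98, 123, 139, 149, 155, 158, 159, 159, 159, 159]), (270, [63, 63, 63, 64, 64, 64, 69, 80, 86, 77, 68, 76, 100, 125, 141, 151, 157, 159, 160, 160, 161, 160]), (365, [62, 62, 62, 63, 63, 63, 67, 78, 85, 76, 67, 76, 99, 124, 141, 150, 156, 159, 160, 160, 160, 159]), (385, [100, 100, 97, 92, 87, 82, 80, 81, 82, 75, 67, 75, 97, 122, 139, 149, 155, 158, 159, 158, 159, 159])]
[] [105, 105, 105, 105, 105, 105, 106, 111, 123, 135, 147, 153, 156, 158, 158, 159, 159, 159, 159, 159, 158, 158, 155, 148, 141] [157, 158, 158, 158, 158, 159, 160, 160, 159, 159, 157, 149, 137, 123, 110, 104, 103, 103, 103, 103, 103, 102, 103, 102, 101]
w4 [(245, [72, 68, 64, 66, 76, 81, 70, 63, 79, 105, 126, 137, 144, 148, 149, 149, 149, 150, 149, 149, 150, 149]), (270, [60, 59, 60, 64, 70, 72, 65, 65, 82, 108, 127, 138, 145, 150, 151, 151, 150, 151, 151, 150, 150, 150]), (365, [57, 57, 58, 61, 63, 65, 62, 64, 83, 109, 128, 139, 145, 149, 150, 151, 151, 150, 151, 150, 150, 151]), (385, [87, 83, 78, 77, 81, 80, 69, 64, 80, 106, 126, 137, 144, 148, 149, 149, 149, 149, 149, 149, 149, 149])]
[] [148, 148, 144, 131, 104, 73, 59, 61, 64, 67, 74, 81, 85, 85, 85, 84, 81, 82, 82, 82, 82, 80, 77, 79, 84] [148, 148, 150, 149, 150, 150, 150, 149, 147, 142, 131, 117, 104, 98, 96, 97, 97, 97, 97, 96, 96, 96, 95, 96, 96]
[[ 0.5203749  -0.20222158  0.2165    ]
 [ 0.51140174 -0.25718562  0.2165    ]] [ 0.46161735 -0.22077825]
```

Request:
play_rows(steps=[0.012,-0.05,0,0,0.0245,-0.1,0.02,0,0.0245,-0.113,0.06,0,0.0245,-0.113,0.09,0,0.0245,-0.113,0.09,0,0.0245,-0.113,0.09,0])

```text
time: 10.48
tool_pos: [0.5064, -0.1127, 0.1109]
tcp_rot: [-3.131, 0.255, 0.0]
wrist_force: [0.3, -0.6, -2.3]
width: 0.72
grip_force: 55.9
```

Request:
play_rows(steps=[-0.001,-0.0005,0.01,0,-0.001,-0.0005,0.018,0,-0.001,-0.0005,0.024,0,-0.001,-0.0005,0.028,0,-0.001,-0.0005,0.028,0,-0.001,-0.0005,0.028,0])

```text
time: 11.22
tool_pos: [0.5054, -0.1118, 0.083]
tcp_rot: [3.131, -0.254, 0.001]
wrist_force: [-1.3, 0.4, -0.2]
width: 0.721
grip_force: 56.2
```

Request:
play_rows(steps=[0,0,0,0,0,0,0,0,0,0,0,0,0,0,0,0], jaw=0)

```text
time: 11.72
tool_pos: [0.5052, -0.1117, 0.0828]
tcp_rot: [-3.131, 0.254, -0.0]
wrist_force: [-0.1, -0.2, -0.3]
width: 1.001
grip_force: 0.0
```

Request:
play_rows(steps=[0,0,-0.06,0,0,0,-0.12,0,0,0.06,-0.18,0,0,0.12,-0.2,0,0,0.15,-0.2,0,0,0.15,-0.2,0,0,0.15,-0.2,0])

```text
time: 12.6
tool_pos: [0.4806, -0.2594, 0.2822]
tcp_rot: [-3.13, 0.256, 0.001]
wrist_force: [-0.2, -0.2, 0.8]
width: 0.999
grip_force: 0.0
```

Run:
```python
from h import *
s=bot.read_state(); print(s["tool_pos"],s["tcp_rot"])
c=bot.read_camera("wrist"); cv2.imwrite("pics/w5.png",c["pixels"])
for z,X in((.1,(.505,-.112,.1)),(.05,(.556,-.3945,.05))):
    g=proj(c,X);print(g.round())
    for t in(105,135): print(t,lids(c,g,z=z,thr=t,smax=90))
a=bot.read_camera("side")["pixels"][40:150,240:380]
h=cv2.resize(a,None,fx=5,fy=5,interpolation=cv2.INTER_CUBIC); cv2.imwrite("pics/s5.png",h)
```

```text
[ 0.48057642 -0.25936382  0.28220042] [-3.13001978e+00  2.55747489e-01  1.26091822e-03]
[[172. 182.]]
105 [(0.5062, -0.1123, -0.166, 0.1149, 0.0618)]
135 [(0.5037, -0.1114, -0.164, 0.1096, 0.061)]
[[429.  86.]]
105 [(0.5565, -0.3946, 0.232, 0.1131, 0.0619)]
135 [(0.5561, -0.3951, 0.233, 0.1101, 0.0609)]
```

View pics/s5.png

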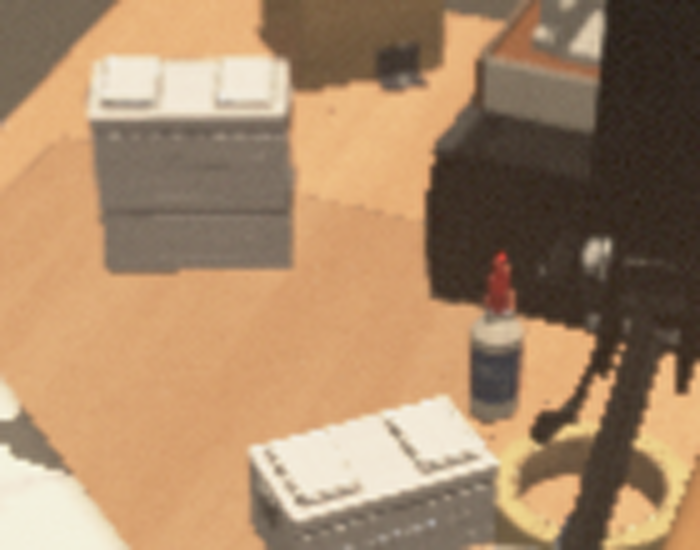

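The stack is seated with no gap, and its lid is at the right height and aligned. Next is the right tin.

Request:
play_rows(steps=[0.0966,0.1214,0.16,-0.395,0.0966,0.1214,0.16,-0.395,0.0966,0.1214,0.16,-0.395,0.0966,0.1214,0.16,-0.395,0.0966,0.1214,0.16,-0.395,0.0966,0.1214,0.21,-0.395,0.0966,0.1214,0.24,-0.395,0.0966,0.1214,0.253,-0.395,0.0966,0.1214,0.253,-0.395,0.0966,0.1214,0.253,-0.395])

```text
time: 13.95
tool_pos: [0.5581, -0.3957, 0.0321]
tcp_rot: [3.118, 0.365, 0.004]
wrist_force: [-0.4, -0.5, 0.2]
width: 0.999
grip_force: 0.0
```

Request:
play_rows(steps=[0,0,0,0,0,0,0,0,0,0,0,0,0,0,0,0,0,0,0,0], jaw=255, grip_force=80)

```text
time: 14.58
tool_pos: [0.5577, -0.3958, 0.032]
tcp_rot: [3.119, 0.364, 0.003]
wrist_force: [-0.3, 1.6, 5.9]
width: 0.715
grip_force: 89.1
```

Request:
play_rows(steps=[0,0,-0.02,0,0,0,-0.04,0,0,0,-0.06,0,0,0,-0.06,0,0,0,-0.06,0,0,0,-0.06,0])

```text
time: 15.32
tool_pos: [0.5558, -0.3945, 0.0884]
tcp_rot: [-3.119, -0.365, 0.003]
wrist_force: [0.1, -0.3, -6.0]
width: 0.708
grip_force: 89.3
```

The right tin is the loaded one (6 N). I'll carry it high over the stack to in front of the cubby.

Request:
play_rows(steps=[0,0,-0.06,0,0.005,-0.03,-0.11,0,0.016,-0.09,-0.13,0.085,0.026,-0.15,-0.13,0.085,0.036,-0.21,-0.13,0.085,0.046,-0.27,-0.13,0.085,0.056,-0.33,-0.13,0.085,0.066,-0.39,-0.13,0.085,0.076,-0.45,-0.13,0.085,0.0816,-0.48,-0.13,0.085])

```text
time: 16.58
tool_pos: [0.524, 0.0937, 0.2189]
tcp_rot: [-3.132, -0.236, 0.002]
wrist_force: [0.3, -0.2, -7.0]
width: 0.711
grip_force: 92.2
```

Request:
play_rows(steps=[0,0,0,0,0,0,0,0,0,0,0,0])

```text
time: 16.95
tool_pos: [0.5252, 0.0897, 0.2194]
tcp_rot: [3.133, 0.23, -0.001]
wrist_force: [-0.1, -0.6, -6.3]
width: 0.713
grip_force: 92.4
```

Request:
play_rows(steps=[0,-0.002,0.06,0,0,-0.002,0.11,0,0,-0.002,0.15,0,0,-0.002,0.17,0,0,-0.002,0.18,0,0,-0.002,0.184,0,0,-0.002,0.187,0,0,-0.002,0.187,0,0,-0.002,0.187,0])

```text
time: 18.08
tool_pos: [0.5256, 0.0928, 0.0336]
tcp_rot: [-3.133, -0.232, -0.002]
wrist_force: [-0.4, 0.4, -6.6]
width: 0.709
grip_force: 98.9
```

Request:
play_rows(steps=[0,0,0.001,0,0,0,0.002,0,0,0,0.002,0])

```text
time: 18.45
tool_pos: [0.5254, 0.0928, 0.032]
tcp_rot: [-3.133, -0.232, -0.001]
wrist_force: [-4.4, -0.3, 5.5]
width: 0.711
grip_force: 100.4
```

Request:
play_rows(steps=[0,0,0,0,0,0,0,0,0,0,0,0,0,0,-0.05,0,0,0,-0.09,0,0,0,-0.09,0], jaw=0)

```text
time: 19.2
tool_pos: [0.5286, 0.0931, 0.1251]
tcp_rot: [-3.133, -0.232, -0.014]
wrist_force: [-0.2, 0.1, 0.8]
width: 1.002
grip_force: 0.0
```

Run:
```python
from h import *
s=bot.read_state(); print(s["time"],s["tool_pos"],s["tcp_rot"])
c=bot.read_camera("wrist"); cv2.imwrite("pics/w6.png",c["pixels"])
print(proj(c,[(.5265,.092,.05),(.586,.1007,.079),(.579,.147,.079),(.5934,.0535,.079)]))
```

```text
19.2 [0.5285846  0.093124   0.12505619] [-3.13250303 -0.23179766 -0.01392167]
[[318.80143764 220.24984905]
 [319.13030127 133.24473358]
 [233.48988923 133.7488965 ]
 [406.60119517 132.74301552]]
```

View pics/w6.png

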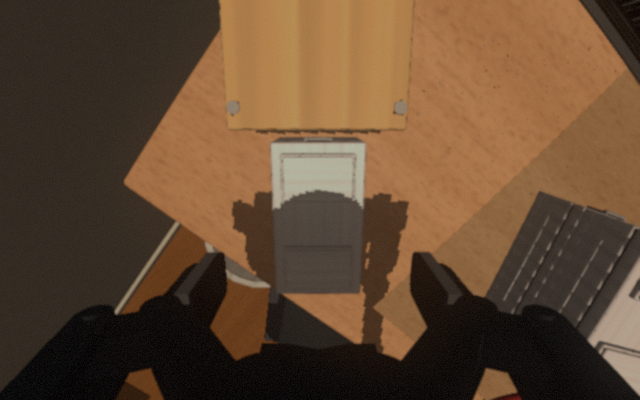

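The view shows the tin square and centred before the opening: lid columns 272–365 against cubby front edge 228–406. I'll back off, drop behind it and push with the fingers half closed.

Request:
play_rows(steps=[-0.05,0,0,0,-0.09,0,0,0,-0.09,0,0.05,0,-0.09,0,0.08,0,-0.09,0,0.086,0,-0.09,0,0.086,0], jaw=165)

```text
time: 20.0
tool_pos: [0.4354, 0.0793, 0.0341]
tcp_rot: [3.133, 0.232, -0.003]
wrist_force: [0.4, -0.2, 0.3]
width: 0.357
grip_force: 0.0
```

Request:
play_rows(steps=[0.01,0,0,0,0.02,0,0,0,0.03,0,0,0,0.04,0,0,0,0.05,0,0,0,0.06,0,0,0,0.07,0,0,0,0.07,0,0,0])

```text
time: 21.0
tool_pos: [0.5061, 0.0899, 0.035]
tcp_rot: [-3.133, -0.232, -0.001]
wrist_force: [-0.6, -0.1, 0.3]
width: 0.358
grip_force: 0.3
```

```bash
cat > m.py <<'E'
from h import *
s=bot.read_state(); print(s["time"],s["tool_pos"],s["wrist_force"],s["width"])
c=bot.read_camera("wrist")
a=np.array([np.cos(.148),np.sin(.148)]);o=np.array([.630,.1073])
hsv=cv2.cvtColor(c["pixels"],cv2.COLOR_BGR2HSV)
# profile along the axis line through tin, lid height
for off in(-.02,0,.02):
    n=np.array([-a[1],a[0]])
    t=np.arange(-.20,-.02,.004); P=[(*(o+a*k+n*off),.05) for k in t]
    uv=proj(c,P).round().astype(int)
    print(off,[(round(float(k),3),hsv[v,u,1:].tolist()) for k,(u,v) in zip(t,uv) if 0<=u<640 and 0<=v<400])
E
python3 m.py
```

```text
21.0 [0.5061322  0.08987012 0.03496691] [-0.56950851 -0.11660285  0.2928582 ] 0.35756553446555006
-0.02 [(-0.184, [98, 13]), (-0.18, [102, 10]), (-0.176, [78, 13]), (-0.172, [85, 15]), (-0.168, [77, 10]), (-0.164, [255, 1]), (-0.16, [85, 6]), (-0.156, [210, 17]), (-0.152, [93, 11]), (-0.148, [135, 17]), (-0.144, [102, 5]), (-0.14, [44, 23]), (-0.136, [78, 13]), (-0.132, [198, 18]), (-0.128, [57, 18]), (-0.124, [49, 21]), (-0.12, [64, 44]), (-0.116, [57, 45]), (-0.112, [55, 69]), (-0.108, [57, 71]), (-0.104, [51, 156]), (-0.1, [43, 153]), (-0.096, [54, 156]), (-0.092, [42, 159]), (-0.088, [41, 156]), (-0.084, [44, 158]), (-0.08, [49, 155]), (-0.076, [51, 155]), (-0.072, [46, 161]), (-0.068, [47, 157]), (-0.064, [48, 159]), (-0.06, [45, 159]), (-0.056, [45, 159]), (-0.052, [47, 159]), (-0.048, [44, 158]), (-0.044, [71, 65]), (-0.04, [66, 77]), (-0.036, [142, 133]), (-0.032, [141, 159]), (-0.028, [144, 159]), (-0.024, [144, 158])]
0 [(-0.184, [149, 12]), (-0.18, [46, 11]), (-0.176, [255, 2]), (-0.172, [119, 15]), (-0.168, [85, 12]), (-0.164, [219, 7]), (-0.16, [255, 7]), (-0.156, [191, 
[... 833 characters left out ...]
(-0.156, [64, 8]), (-0.152, [137, 41]), (-0.148, [152, 37]), (-0.144, [159, 32]), (-0.14, [106, 12]), (-0.136, [135, 17]), (-0.132, [143, 16]), (-0.128, [85, 18]), (-0.124, [35, 22]), (-0.12, [48, 53]), (-0.116, [57, 49]), (-0.112, [65, 71]), (-0.108, [55, 74]), (-0.104, [49, 157]), (-0.1, [44, 155]), (-0.096, [49, 157]), (-0.092, [38, 159]), (-0.088, [41, 157]), (-0.084, [38, 159]), (-0.08, [51, 155]), (-0.076, [50, 153]), (-0.072, [48, 159]), (-0.068, [45, 159]), (-0.064, [45, 159]), (-0.06, [45, 158]), (-0.056, [43, 160]), (-0.052, [47, 156]), (-0.048, [47, 157]), (-0.044, [67, 65]), (-0.04, [56, 77]), (-0.036, [144, 140]), (-0.032, [140, 159]), (-0.028, [141, 159]), (-0.024, [140, 160])]
```

The rear of the tin is at -0.116 in cubby x with the fingers touching it. Home puts it at -0.065, so about 51 mm remain.

Request:
play_rows(steps=[0.01,0,0,0,0.02,0,0,0,0.03,0,0,0,0.037,0,0,0,0.042,0,0,0,0.045,0,0,0,0.045,0,0,0])

```text
time: 21.92
tool_pos: [0.5501, 0.0964, 0.0347]
tcp_rot: [-3.133, -0.232, -0.001]
wrist_force: [-2.1, -0.5, -0.8]
width: 0.358
grip_force: 0.8
```

Request:
play_rows(steps=[0.002,0,0,0,0.003,0,0,0,0.004,0,0,0])

```text
time: 22.3
tool_pos: [0.5535, 0.0969, 0.0348]
tcp_rot: [3.133, 0.232, -0.001]
wrist_force: [-3.0, -0.5, 0.2]
width: 0.351
grip_force: 1.9
```

Request:
play_rows(steps=[0.001,0,0,0,0.002,0,0,0])

```text
time: 22.55
tool_pos: [0.5557, 0.0972, 0.0347]
tcp_rot: [3.133, 0.232, -0.0]
wrist_force: [-3.8, 0.1, 0.7]
width: 0.357
grip_force: 1.8
```

Request:
play_rows(steps=[0.001,0,0,0,0.002,0,0,0])

```text
time: 22.8
tool_pos: [0.5577, 0.0976, 0.0347]
tcp_rot: [-3.133, -0.232, 0.0]
wrist_force: [-3.2, 0.1, -0.8]
width: 0.35
grip_force: 1.8
```

Request:
play_rows(steps=[0.001,0,0,0,0.002,0,0,0])

```text
time: 23.05
tool_pos: [0.5585, 0.0977, 0.0348]
tcp_rot: [3.133, 0.232, -0.004]
wrist_force: [-8.6, -1.1, 5.5]
width: 0.355
grip_force: 4.5
```

Request:
play_rows(steps=[0.001,0,0,0,0.001,0,0,0])

```text
time: 23.3
tool_pos: [0.5585, 0.0977, 0.0348]
tcp_rot: [3.133, 0.232, -0.008]
wrist_force: [-10.1, -1.0, 6.0]
width: 0.35
grip_force: 5.2
```

Request:
play_rows(steps=[-0.03,0,0,0,-0.07,0,0,0,-0.07,0,-0.06,0,-0.07,0,-0.12,0,-0.07,0,-0.18,0,-0.07,0,-0.2,0,-0.07,0,-0.2,0])

```text
time: 24.18
tool_pos: [0.4944, 0.0881, 0.2385]
tcp_rot: [-3.132, -0.232, -0.015]
wrist_force: [-0.3, 0.2, 0.2]
width: 0.353
grip_force: 0.0
```

```bash
python3 m.py | sed -n 1p; python3 m.py | grep '^0 '
python3 - <<'E'
from h import *
c=bot.read_camera("wrist")
g=proj(c,[(.505,-.112,.1)]); print(g.round())
for t in(105,135): print(lids(c,g,z=.1,thr=t,smax=90))
E
```

```text
24.175 [0.49444513 0.08807401 0.23851908] [-0.26033862  0.2229623   0.15608808] 0.35323621117891774
0 [(-0.2, [121, 63]), (-0.196, [138, 87]), (-0.192, [147, 85]), (-0.188, [141, 85]), (-0.184, [129, 89]), (-0.18, [132, 89]), (-0.176, [142, 86]), (-0.172, [145, 86]), (-0.168, [135, 85]), (-0.164, [144, 87]), (-0.16, [137, 91]), (-0.156, [142, 88]), (-0.152, [135, 91]), (-0.148, [139, 90]), (-0.144, [146, 91]), (-0.14, [136, 94]), (-0.136, [132, 95]), (-0.132, [133, 94]), (-0.128, [146, 94]), (-0.124, [141, 94]), (-0.12, [142, 200]), (-0.116, [144, 200]), (-0.112, [145, 200]), (-0.108, [141, 204]), (-0.104, [140, 202]), (-0.1, [139, 204]), (-0.096, [142, 203]), (-0.092, [144, 199]), (-0.088, [145, 197]), (-0.084, [142, 199]), (-0.08, [140, 202]), (-0.076, [142, 200]), (-0.072, [139, 205]), (-0.068, [136, 103]), (-0.064, [65, 113]), (-0.06, [24, 220]), (-0.056, [24, 191]), (-0.052, [18, 218]), (-0.048, [21, 218]), (-0.044, [16, 194]), (-0.04, [115, 118]), (-0.036, [141, 217]), (-0.032, [144, 211]), (-0.028, [142, 214]), (-0.024, [144, 211]), (-0.02, [142, 212])]
[[539. 212.]]
[(0.5044, -0.1112, -0.159, 0.1131, 0.0647)]
[(0.5042, -0.1125, -0.16, 0.1131, 0.0621)]
```

```bash
python3 -c "
from workcell import bot
print(bot.finish_job())"
```

```text
the job is handed in; nothing more can be done
None
```

The job is handed in: the right tin was the loaded one (about 6 N) and is pushed home against the cubby's back wall, and the mid tin is locked on top of the left tin. The final camera measurements agreed with both placements, but no verdict was returned.

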